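# Hang the nested dip baskets on the drying hook

## Task

Hang the three clean dip baskets on the one hook of the drying stand: the large one first, then the medium one nested inside it, then the small one inside that. Once a basket's weight rests on the hook, push its handle back along the hook until you feel it press flush against the stop plate or the handle behind it, with about 5 N for a moment, before you fetch the next. Work gently, never pressing anything with more than 10 N, and leave the other things on the bench where they are.

Things in the scene. Friction and masses are not known exactly. Their poses are not given: they have to be found in the camera images.
- stand: Steel drying stand, fixed, place and yaw vary: base plate 150 x 200 x 12 mm, two posts, one hook. Origin on the table under the hook root, in the plane of the stop plate's front face; x = the way a handle is pushed home, y sideways, z up. Hook: 9 mm round bar from x = 0, axis 205 mm up, out in -x (rising 2 mm) to x = -28 mm, then bent up about 60 degrees to end at x = -38 mm, its top 220 mm up.
- stopplate: Aluminium stop plate on the stand, its front faces all in the stand's plane x = 0: a bar 110 mm wide from 163 to 199 mm above the table, from it a tongue 20 mm wide up to 236 mm (the hook comes out through it), and a lower bar 110 mm wide from 67 to 83 mm. Origin and axes are the stand's. The back of the large basket's handle is pushed against it.
- hook_root (a point): Point on the hook's axis where it leaves the stop plane, 205 mm above the table.
- hook_tip (a point): Outermost point of the hook's upturned end, 38 mm in front of the stop plane and 215.5 mm above the table.
- basket_large: Large open wire basket 140 (x) x 104 (y) x 70 mm high, walls 4 mm, 240 g +-25%, mostly handle. Flat upright handle on its back wall, 28 mm wide (y), 8 mm thick (x = -8 to 0), 181 mm tall, blue top; slot through it along x 12 mm wide, 124 to 150 mm above the underside. Origin: underside, mid width, plane of the handle's back face; basket spans x = -4 to -144 mm.
- basket_large_slot (a point): Middle of the upper edge of the large basket's slot, in the plane of the handle's back face, 150 mm above the underside. When hung it rests on top of the hook bar, 4.5 mm above the bar's axis.
- basket_large_grip (a point): Grip point of the large basket's handle: middle of its thickness, 4 mm below its top; pinch the handle here across its 28 mm width (along the basket's y) from above.
- basket_medium: Medium open wire basket 86 (x) x 78 (y) x 60 mm high, walls 4 mm, 200 g +-25%, mostly handle. Flat upright handle on its back wall, 31 mm wide (y), 8 mm thick (x = -8 to 0), 195 mm tall, green top; slot through it along x 12 mm wide, 114 to 140 mm above the underside. Origin: underside, mid width, plane of the handle's back face; basket spans x = -4 to -90 mm.
- basket_medium_slot (a point): Middle of the upper edge of the medium basket's slot, in the plane of the handle's back face, 140 mm above the underside. When hung it rests on top of the hook bar, 4.5 mm above the bar's axis.
- basket_medium_grip (a point): Grip point of the medium basket's handle: middle of its thickness, 4 mm below its top; pinch the handle here across its 31 mm width (along the basket's y) from above.
- basket_small: Small open wire basket 40 (x) x 52 (y) x 50 mm high, walls 4 mm, 140 g +-25%, mostly handle. Flat upright handle on its back wall, 34 mm wide (y), 8 mm thick (x = -8 to 0), 209 mm tall, orange top; slot through it along x 12 mm wide, 104 to 130 mm above the underside. Origin: underside, mid width, plane of the handle's back face; basket spans x = -4 to -44 mm.
- basket_small_slot (a point): Middle of the upper edge of the small basket's slot, in the plane of the handle's back face, 130 mm above the underside. When hung it rests on top of the hook bar, 4.5 mm above the bar's axis.
- basket_small_grip (a point): Grip point of the small basket's handle: middle of its thickness, 4 mm below its top; pinch the handle here across its 34 mm width (along the basket's y) from above.
- vial_tray: Black sample tray, 100 x 170 x 32 mm, with blue-capped vials; loose bystander, origin under its centre.
- amber_bottle: Amber glass solvent bottle, 100 mm diameter, 220 mm tall; loose bystander, origin under its centre.
- beaker: Glass beaker, 70 mm diameter, 90 mm tall; loose bystander, origin under its centre.
- petri_dish: Glass dish, 90 mm diameter, 16 mm tall; loose bystander, origin under its centre.
- reagent_jar: White jar with a blue cap, 60 mm diameter, 75 mm tall; loose bystander, origin under its centre.
- spanner: Steel spanner 130 mm long, lying flat; loose bystander.

How it is judged:
On the way, in this order (a step that is already met when the one before it is completed fails the run):
1. the large basket hangs on the hook, upright and square, and its handle is pressed home (more than 3 N) against the stop plate (x of basket_large_slot in the frame of stand between -0.0025 and 0.003 m and y of basket_large_slot in the frame of stand between -0.004 and 0.004 m and z of basket_large_slot in the frame of stand between 0.206 and 0.2145 m and angle between basket_large's own z axis and vertical below 0.1 rad and angle between the x axis of basket_large and the x axis of stand, either way round below 0.1 rad and contact force between basket_large and stopplate above 3 N), for 0.1 s.
2. the medium basket hangs on the hook, upright and square, and its handle is pressed home (more than 3 N) against the large basket's handle (x of basket_medium_slot in the frame of basket_large above -0.0105 m and x of basket_medium_slot in the frame of stand below -0.005 m and y of basket_medium_slot in the frame of stand between -0.004 and 0.004 m and z of basket_medium_slot in the frame of stand between 0.206 and 0.2145 m and angle between basket_medium's own z axis and vertical below 0.1 rad and angle between the x axis of basket_medium and the x axis of stand, either way round below 0.1 rad and contact force between basket_medium and basket_large above 3 N), for 0.1 s.
3. the small basket hangs on the hook, upright and square, and its handle is pressed home (more than 3 N) against the medium basket's handle (x of basket_small_slot in the frame of basket_medium above -0.0105 m and x of basket_small_slot in the frame of stand below -0.013 m and y of basket_small_slot in the frame of stand between -0.004 and 0.004 m and z of basket_small_slot in the frame of stand between 0.206 and 0.2145 m and angle between basket_small's own z axis and vertical below 0.1 rad and angle between the x axis of basket_small and the x axis of stand, either way round below 0.1 rad and contact force between basket_small and basket_medium above 3 N), for 0.1 s.
At the end, for the whole second after the job is handed in: All three baskets hang at rest and upright (within 0.1 rad) on the hook, square to the stand (within 0.1 rad), slot on the bar (within 4 mm sideways), large at the back, medium nested in it and small in that, each handle flush (gap under 2.5 mm) against the stop plate or the handle behind it (x of basket_large_slot in the frame of stand between -0.0025 and 0.003 m and y of basket_large_slot in the frame of stand between -0.004 and 0.004 m and z of basket_large_slot in the frame of stand between 0.206 and 0.2145 m and angle between each of basket_large, basket_medium, basket_small's own z axis and vertical below 0.1 rad and angle between the x axis of each of basket_large, basket_medium, basket_small and the x axis of stand, either way round below 0.1 rad and x of basket_medium_slot in the frame of basket_large above -0.0105 m and x of basket_medium_slot in the frame of stand below -0.005 m and y of basket_medium_slot in the frame of stand between -0.004 and 0.004 m and z of basket_medium_slot in the frame of stand between 0.206 and 0.2145 m and x of basket_small_slot in the frame of basket_medium above -0.0105 m and x of basket_small_slot in the frame of stand below -0.013 m and y of basket_small_slot in the frame of stand between -0.004 and 0.004 m and z of basket_small_slot in the frame of stand between 0.206 and 0.2145 m and linear speed of each of basket_large, basket_medium, basket_small below 0.02 m/s); the robot touches nothing.
It fails at once if a handle is pressed home too hard: more than 10 N against the stop plate or between two baskets (contact force between basket_large and stopplate above 10 N or contact force between any of basket_medium, basket_small and basket_large above 10 N or contact force between basket_small and basket_medium above 10 N).
It fails at once if a basket is forced on the hook: more than 20 N between a basket and the stand (contact force between any of basket_large, basket_medium, basket_small and stand above 20 N).
It fails at once if a bystander is moved by more than 20 mm (distance of any of vial_tray, amber_bottle, beaker, petri_dish, reagent_jar, spanner from where it was at the start of the episode above 0.02 m).
It also fails if it takes over 72 s, if anything falls off the work surface, if the arm or the gripper's body presses on something with over 40 N, if the wrist force passes 120 N, or if a joint passes its speed limit or range.

## Robot

A 6-joint arm with a two-finger parallel gripper is mounted at the origin on the work surface. World frame = base frame: x ahead of the robot, y to its left, z up, the work surface at z = 0. Lengths are in m, angles in rad, forces in N, time in s.
With the tool pointing down it reaches from about 0.225 to 0.875 m from the base axis. Payload 3.4 kg.
Tool frame: the origin (TCP) lies at the very end of the fingers, on their centre line; the grasp point (between the pads) lies 19 mm behind it; z points along the fingers, y is the line along which they close (so a half turn about z gives the same grasp; the last joint's range is limited). The gripper opens to 85 mm and grips with 20 to 120 N. Pads are 22 mm wide; open, the fingers measure 114 mm over their backs; the gripper's body (76 mm by 85 mm) begins 54 mm behind the grasp point. The pads swing forward as they close: fully open they stand 13 mm farther back than shut.
Start: joints at [0.991, 0.276, 1.505, -0, 1.361, -0.121], TCP at [0.255, 0.516, 0.203] pointing down, gripper open.
Joint ranges: [-2.89, 2.89], [-0.75, 2.08], [0.22, 2.7], [-1.18, 4.32], [0.11, 2.71], [-2.7, 2.7]. Speed limits (rad/s): [2.57, 2.57, 3.14, 3.14, 3.14, 3.14].

## Interface

Orientations are given as a unit quaternion [w, x, y, z].
In Python, from rig import readout, vision, manip gives the robot as it stands.
- The arm moves only by the shell command python3 -m handwheel 'ROWS' [FORCE]. ROWS is JSON, a list of rows, each a list of 3 entries, a list of its own where there are three numbers: the shift along the tool's x, y, z in mm, then the turn, a rotation vector about the tool's x, y, z in units of 6 degrees (1.0 is 6 degrees), then the closure, from -1 (fully open) to 1 (shut), so that 0 is half open. A call has 1 to 20 rows; each row shifts and turns the commanded pose from where the row before left it, along the tool's axes as they then stand; what a row does not reach is not made up. A row lasts 1/8 s, in which the tool goes at most 62.5 mm and 10.7 degrees, less where a joint would pass 70% of its speed; a pose out of reach is approached as far as the arm can. A call is refused whole if a number of a shift passes 62.5 or a number of a turn 1, either way. A call with a gripper value outside its range is refused whole. The fingers move at their own pace and stop on an object; FORCE is the grip in N (left out, the last holds). Time passes only in rows, so rows that do not move let the fingers close. It gives the time, the measured TCP pose, the force, the opening and the grip force at its end, in the units of the state.
- readout.get_state(): the state, without advancing time (a new reading comes with each control period).
- vision.get_image(name): name is "scene" or "top" or "wrist"; returns the picture (420x560x3 uint8, blue, green, red); there is no depth.
- vision.camera_params(name): a dict with "intrinsics" (3x3 intrinsics, pixels), "rvec" (rotation vector, rad) and "tvec" (3), from world to camera coordinates, as OpenCV has them; the wrist camera has in their place "hand_eye" (4x4, takes a point from camera to tool coordinates, whose origin is the TCP and whose axes are the flange's). Camera axes: x right, y down, z forward; pixel columns grow to the right and rows downward; lengths in m; the calibration is good to about 2 mm. A picture is of the moment at which its call begins: read the wrist's pose just before it. camera_params takes no time and is no camera call.
- manip.sign_off(): hands the job in; it is judged then, once.
The state is a dict: "clock": time; "qpos": joint angles; "qd": joint speeds; "effort": joint torques, N m; "position": TCP position; "ee_rot": TCP orientation; "contact_force": force on the tool from outside, world axes, zero at the start; "moment": the same for the moment, N m; "width": finger opening in m; "gripper_force": force on a finger pad.
Only numpy, scipy, OpenCV 4.12 (cv2) and the standard library are available. Lean on these libraries where they do the work, as an engineer would, in place of code of your own. Each camera call takes 0.05 s, during which the arm holds its last target. There are 200 camera calls.

## Working session

There is one attempt and no reset: what is moved stays moved. The work goes in short steps, Python scripts to look and compute and a shell command to move; the robot and the scene stay as the last step left them, time stands still between calls to the robot, and variables do not carry over. Pictures are saved under pics/ and viewed, at most 10 in all, crops included, and the job is handed in when it is done.

```bash
ls; mkdir -p pics; python3 - <<'E'
from rig import readout, vision
import cv2
for n in("scene","top"):
    cv2.imwrite(f"pics/{n}0.png",vision.get_image(n)); p=vision.camera_params(n); print(n,p)
print(vision.camera_params("wrist"))
print(readout.get_state())
E
```

```text
pics
scene {'intrinsics': array([[458.48893244,   0.        , 281.42908868],
       [  0.        , 458.48893244, 213.48707208],
       [  0.        ,   0.        ,   1.        ]]), 'rvec': array([ 2.35654768,  1.0006788 , -0.29483367]), 'tvec': array([-0.33911405, -0.28068036,  1.80712381])}
top {'intrinsics': array([[401.85851957,   0.        , 281.39147723],
       [  0.        , 401.85851957, 210.62572927],
       [  0.        ,   0.        ,   1.        ]]), 'rvec': array([ 2.20005984, -1.98412294,  0.23880631]), 'tvec': array([-0.10009479,  0.58075098,  1.505012  ])}
{'intrinsics': array([[321.46454771,   0.        , 277.55720127],
       [  0.        , 321.46454771, 207.45469035],
       [  0.        ,   0.        ,   1.        ]]), 'hand_eye': array([[-6.68354969e-04, -9.64312464e-01, -2.64765982e-01,
         6.66526638e-02],
       [ 9.99999717e-01, -7.35983405e-04,  1.56225475e-04,
         5.68209651e-04],
       [-3.45513542e-04, -2.64765802e-01,  9.64312683e-01,
        -1.70729555e-01],
       [ 0.00000000e+00,  0.00000000e+00,  0.00000000e+00,
         1.00000000e+00]])}
{'clock': 0.1, 'qpos': array([ 9.90985382e-01,  2.76542536e-01,  1.50601649e+00, -6.28081002e-06,
        1.36071528e+00, -1.21018967e-01]), 'qd': array([ 6.45787728e-05, -1.91634433e-03, -3.49137187e-03,  4.77247157e-04,
       -1.54064832e-03,  7.93601177e-04]), 'effort': array([ 1.85980876e-03, -4.17700839e+01, -2.46406478e+01, -1.95171401e-04,
        5.81276690e-03,  1.28504874e-05]), 'position': array([0.25437312, 0.51508518, 0.20201614]), 'ee_rot': array([-2.85761652e-04,  2.27388656e-01,  9.73803724e-01, -7.90785459e-04]), 'contact_force': array([-0.16397855, -0.13912995, -0.48141903]), 'moment': array([ 0.02544038,  0.01449909, -0.02043602]), 'gripper_force': 0.0, 'width': 0.08555834219565406}
```

View pics/scene0.png

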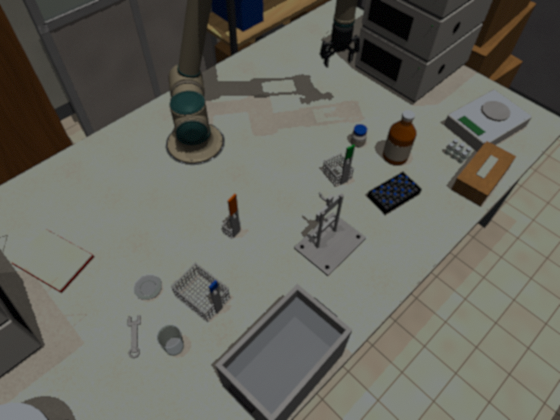

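View pics/top0.png

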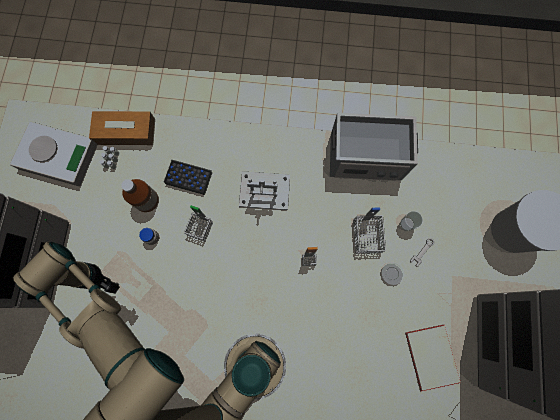

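```bash
cat > h.py <<'E'
import numpy as np, cv2
from rig import readout, vision
from scipy.spatial.transform import Rotation as Ro
def tool(s=None):
    s=s or readout.get_state(); w,x,y,z=s["ee_rot"]; T=np.eye(4)
    T[:3,:3]=Ro.from_quat([x,y,z,w]).as_matrix(); T[:3,3]=s["position"]; return T
def PK(n,T=None):
    p=vision.camera_params(n); K=p["intrinsics"]
    if n=="wrist": E=np.linalg.inv(T@p["hand_eye"])[:3]
    else: E=np.c_[cv2.Rodrigues(p["rvec"])[0],p["tvec"]]
    return K@E
def tri(P1,u1,P2,u2):
    X=cv2.triangulatePoints(P1,P2,np.array(u1,float).reshape(2,1),np.array(u2,float).reshape(2,1)); X=(X[:3]/X[3]).ravel()
    e=[np.hypot(*((q:=P@np.r_[X,1])[:2]/q[2]-u)) for P,u in((P1,u1),(P2,u2))]
    return X,max(e)
def onz(P,u,z):  # pixel ray at height z
    A=np.c_[P[:,0],P[:,1],-np.array([*u,1.])]; return np.r_[np.linalg.solve(A,-(P[:,2]*z+P[:,3]))[:2],z]
def crop(im,x0,y0,w,h,k):
    c=cv2.resize(im[y0:y0+h,x0:x0+w],None,fx=k,fy=k,interpolation=cv2.INTER_CUBIC)
    for i in range(0,w,10):
        if (x0+i)%10==0: cv2.putText(c,str(x0+i),(i*k,9),0,.32,(0,255,255),1); c[10:14,i*k]=(0,255,255)
    for j in range(10,h,10): cv2.putText(c,str(y0+j),(0,j*k+3),0,.32,(0,255,255),1); c[j*k,20:24]=(0,255,255)
    return c
E
python3 - <<'E'
from h import *
t=cv2.imread("pics/top0.png"); s=cv2.imread("pics/scene0.png")
a=[crop(t,230,160,70,70,4),crop(t,180,200,40,70,4)[:,:],crop(t,345,200,50,70,4),crop(t,290,240,40,70,4)]
b=[crop(s,290,190,80,80,3),crop(s,320,140,50,80,3),crop(s,170,260,70,80,3),crop(s,210,190,40,80,3)]
A=np.hstack(a);B=np.hstack(b);W=800
f=lambda m:np.pad(m,((0,0),(0,W-m.shape[1]),(0,0)))
cv2.imwrite("pics/m1.png",cv2.convertScaleAbs(np.vstack([f(A),f(B)]),alpha=1.5))
Pt,Ps=PK("top"),PK("scene")
for n,u,v in(("green",(195,209),(350,149)),("blue",(377,210),(213,285)),("orange",(312,249),(233,197))): print(n,tri(Pt,u,Ps,v))
E
```

```text
green (array([0.5359211 , 0.27158337, 0.17911876]), np.float64(0.2808144364484965))
blue (array([ 0.60373906, -0.38598018,  0.17284511]), np.float64(1.0304762383845432))
orange (array([ 0.43139544, -0.16047387,  0.20400292]), np.float64(0.7644022336511385))
```

View pics/m1.png

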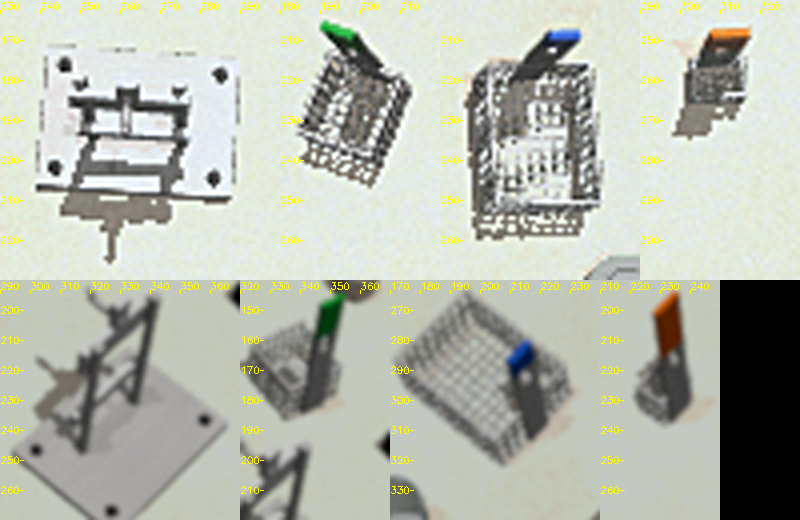

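```bash
cat >> h.py <<'E'
def go(target,yaw):
    """shift in present tool axes (mm) and turn about tool z (deg) to have tool x along -(dir yaw)"""
    T=tool(); d=T[:3,:3].T@(np.array(target)-T[:3,3])*1e3
    w=np.array([-np.cos(yaw),-np.sin(yaw),0]); v=T[:3,:3].T@w
    return d.round(1), round(np.degrees(np.arctan2(v[1],v[0])),2)
E
python3 - <<'E'
from h import *
Pt=PK("top")
c=[onz(Pt,u,.012)for u in((241,171.2),(290,173.7),(288.7,210),(239.2,206.7))]
print(np.round(c,3)); print([round(np.linalg.norm(c[i]-c[i-1]),3) for i in range(4)])
y=c[0]-c[1];y2=c[3]-c[2];print("yaw",[np.degrees(np.arctan2(-a[0],a[1])) for a in(y,y2)])
print("tongue",onz(Pt,(262,182.5),.236))
for n,a,b,z in(("g",(190,205.5),(199,209.5),.195),("b",(372.5,211),(380,207.5),.181),("o",(307,250),(317,247),.209)):
    A,B=onz(Pt,a,z),onz(Pt,b,z); d=A-B; print(n,(A+B)/2,np.linalg.norm(d),np.degrees(np.arctan2(-d[0],d[1])))
t=onz(Pt,(262,182.5),.236); yw=0
print(go([t[0]-.06,t[1],.31],yw))
E
```

```text
[[ 0.751  0.145  0.012]
 [ 0.762 -0.058  0.012]
 [ 0.607 -0.068  0.012]
 [ 0.6    0.134  0.012]]
[np.float64(0.152), np.float64(0.204), np.float64(0.155), np.float64(0.202)]
yaw [np.float64(2.9090561427963686), np.float64(2.025014262046415)]
tongue [0.64304039 0.03591689 0.236     ]
g [0.53708881 0.2696146  0.195     ] 0.0361873662228609 -18.195052963648322
b [ 0.60211632 -0.38434604  0.181     ] 0.030937703864756323 30.97460393344864
o [ 0.43094075 -0.16221038  0.209     ] 0.03653856800820104 22.605028772934777
(array([-506.9, -284.2, -107.6]), np.float64(-26.29))
```

```bash
python3 -m handwheel '[[[0,0,-22],[0,0,-0.96],-1],[[0,0,-22],[0,0,-0.96],-1],[[0,0,-22],[0,0,-0.96],-1],[[0,0,-22],[0,0,-0.96],-1],[[0,0,-22],[0,0,-0.96],-1],[[-38.5,-61.6,0],[0,0,0],-1],[[-38.5,-61.6,0],[0,0,0],-1],[[-38.5,-61.6,0],[0,0,0],-1],[[-38.5,-61.6,0],[0,0,0],-1],[[-38.5,-61.6,0],[0,0,0],-1],[[-38.5,-61.6,0],[0,0,0],-1],[[-38.5,-61.6,0],[0,0,0],-1],[[-38.5,-61.6,0],[0,0,0],-1],[[0,0,0],[0,0,0],-1],[[0,0,0],[0,0,0],-1],[[0,0,0],[0,0,0],-1]]' 60
python3 - <<'E'
from h import *
T=tool(); np.save("T_s1.npy",T); cv2.imwrite("pics/s1.png",vision.get_image("wrist")); print(T.round(4)); print(go([.583,.036,.31],np.radians(2.5)))
P=PK("wrist",T)
q=P@np.array([.643,.036,.236,1]);print(q[:2]/q[2])
E
```

```text
clock: 2.1
position: [0.5372, 0.1048, 0.3128]
ee_rot: [-0.0, -0.023, 1.0, 0.0]
contact_force: [0.3, 0.1, -0.4]
width: 0.0854
gripper_force: 0.0
[[-9.990e-01 -4.550e-02 -4.000e-04  5.372e-01]
 [-4.550e-02  9.990e-01  5.000e-04  1.048e-01]
 [ 4.000e-04  6.000e-04 -1.000e+00  3.128e-01]
 [ 0.000e+00  0.000e+00  0.000e+00  1.000e+00]]
(array([-42.6, -70.9,   3. ]), np.float64(0.13))
[193.77646091 318.04962583]
```

View pics/s1.png

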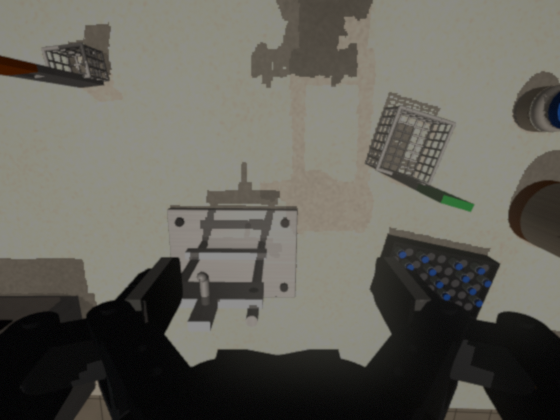

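```bash
python3 -m handwheel '[[[0,-35,10],[0,0,0],-1],[[0,-35,10],[0,0,0],-1],[[0,0,0],[0,0,0],-1],[[0,0,0],[0,0,0],-1]]'
python3 - <<'E'
from h import *
T=tool(); np.save("T_s2.npy",T); im=vision.get_image("wrist");cv2.imwrite("pics/s2.png",im); print(T.round(4))
a=crop(im,230,240,100,110,5); b=crop(cv2.imread("pics/s1.png"),165,260,60,75,5)
A=np.zeros((550,800,3),np.uint8);A[:,:500]=a;A[:375,500:]=b
cv2.imwrite("pics/m2.png",cv2.convertScaleAbs(A,alpha=1.8))
E
```

```text
clock: 2.65
position: [0.5409, 0.0349, 0.2933]
ee_rot: [0.0, -0.023, 1.0, 0.0]
contact_force: [0.4, -0.9, -0.1]
width: 0.0851
gripper_force: 0.0
[[-9.990e-01 -4.510e-02  7.000e-04  5.409e-01]
 [-4.510e-02  9.990e-01  9.000e-04  3.490e-02]
 [-7.000e-04  8.000e-04 -1.000e+00  2.933e-01]
 [ 0.000e+00  0.000e+00  0.000e+00  1.000e+00]]
```

View pics/m2.png

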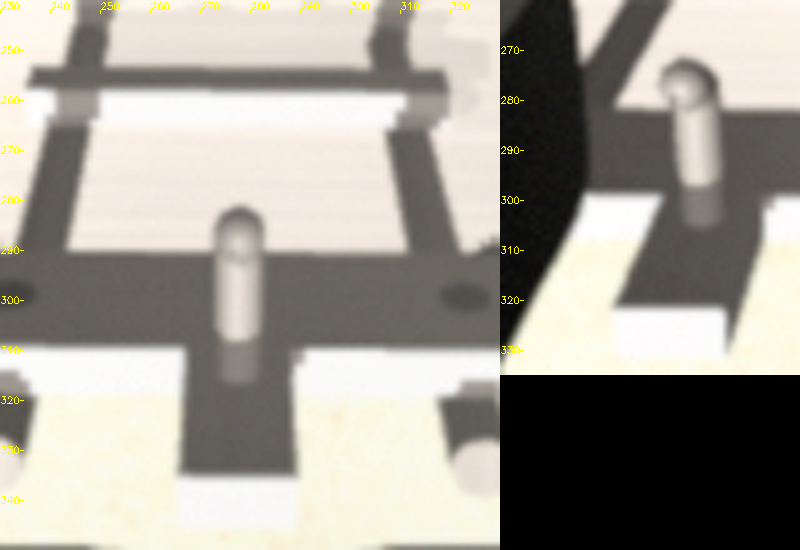

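```bash
python3 - <<'E'
from h import *
T1,T2=np.load("T_s1.npy"),np.load("T_s2.npy");P1,P2=PK("wrist",T1),PK("wrist",T2)
for n,a,b in(("tongueL",(187.8,321.4),(265.6,335)),("tongueR",(210.4,321.4),(289.4,335)),("tipball",(202.4,277),(277.8,287))):
    X,e=tri(P1,a,P2,b); Y=np.linalg.inv(T2)@np.r_[X,1]; print(n,X.round(4),e.round(2),"in tool2",(Y[:3]*1e3).round(1))
for u,z in(((277.8,287),.217),((277.5,308),.205),((265.6,335),.236),((289.4,335),.236),((236,257.6),.083),((319.4,257.6),.083)):
    X=onz(P2,u,z); print(u,X.round(4),((np.linalg.inv(T2)@np.r_[X,1])[:3]*1e3).round(1))
E
```

```text
tongueL [0.6479 0.0302 0.2344] 0.06 in tool2 [-106.6   -9.6   59. ]
tongueR [0.6478 0.05   0.2333] 0.1 in tool2 [-107.4   10.2   60.1]
tipball [0.615  0.0389 0.213 ] 0.06 in tool2 [-74.2   0.5  80.4]
(277.8, 287) [0.6128 0.0388 0.217 ] [-72.    0.5  76.3]
(277.5, 308) [0.6409 0.0398 0.205 ] [-100.1    0.3   88.3]
(265.6, 335) [0.6467 0.0302 0.236 ] [-105.5   -9.6   57.3]
(289.4, 335) [0.6458 0.0498 0.236 ] [-105.5   10.1   57.4]
(236, 257.6) [ 0.6483 -0.0132  0.083 ] [-105.   -53.1  210.3]
(319.4, 257.6) [0.6436 0.0938 0.083 ] [-105.1   54.1  210.4]
```

```bash
python3 -m handwheel '[[[3.7,-52,0],[0,0,0],-1],[[3.7,-52,0],[0,0,0],-1],[[3.7,-52,0],[0,0,0],-1],[[3.7,-52,0],[0,0,0],-1],[[3.7,-52,0],[0,0,0],-1],[[3.7,-52,0],[0,0,0],-1],[[3.7,-52,0],[0,0,0],-1],[[3.7,-52,0],[0,0,0],-1],[[0,0,0],[0,0,0],-1],[[0,0,0],[0,0,0],-1],[[0,0,0],[0,0,0],-1]]'
python3 - <<'E'
from h import *
T=tool(); np.save("T_b1.npy",T); im=vision.get_image("wrist");cv2.imwrite("pics/b1.png",im); print(T.round(4))
# blue blob
hsv=cv2.cvtColor(im,cv2.COLOR_BGR2HSV); m=cv2.inRange(hsv,(105,120,60),(130,255,255)); n,l,s,c=cv2.connectedComponentsWithStats(m); print([(s[i].tolist(),c[i].round(1).tolist()) for i in range(1,n) if s[i,4]>40])
cv2.imwrite("pics/b1v.png",cv2.convertScaleAbs(crop(im,120,130,320,230,2),alpha=1.6))
P=PK("wrist",T);q=P@np.array([.602,-.384,.181,1]);print(q[:2]/q[2])
E
```

```text
clock: 4.08
position: [0.5303, -0.3814, 0.2934]
ee_rot: [0.0, -0.023, 1.0, 0.0]
contact_force: [-0.3, -0.1, 0.0]
width: 0.0856
gripper_force: 0.0
[[-9.989e-01 -4.600e-02  7.000e-04  5.303e-01]
 [-4.600e-02  9.989e-01  3.000e-04 -3.814e-01]
 [-7.000e-04  2.000e-04 -1.000e+00  2.934e-01]
 [ 0.000e+00  0.000e+00  0.000e+00  1.000e+00]]
[([260, 267, 27, 8, 182], [273.2, 270.6])]
[271.06331293 267.56742414]
```

View pics/b1v.png

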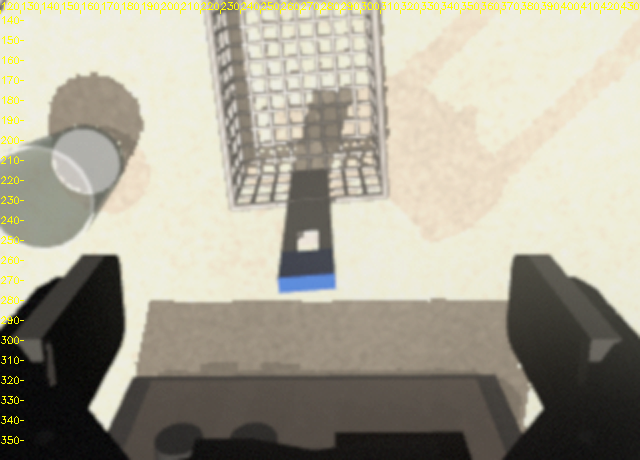

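```bash
python3 - <<'E'
from h import *
T=np.load("T_b1.npy");P=PK("wrist",T)
c=np.array([onz(P,u,.181) for u in((259.5,268.5),(287.5,266.5),(287.5,274),(259.5,276))])
t=(np.linalg.inv(T)@np.c_[c,np.ones(4)].T)[:3].T*1e3; print(t.round(1),t.mean(0).round(1),np.linalg.norm(t[1]-t[0]),np.linalg.norm(t[2]-t[1]))
print(tri(P,(273.5,272),PK("top"),(376.2,208)))
E
```

```text
[[-72.4 -17.1 112.4]
 [-70.3   9.9 112.4]
 [-78.2  10.  112.4]
 [-80.3 -17.2 112.4]] [-75.3  -3.6 112.4] 27.047630728105474 7.936074568901699
(array([ 0.60482491, -0.38225715,  0.1862387 ]), np.float64(1.1656830476901565))
```

```bash
python3 -m handwheel '[[[-37.6,-1.8,0],[0,0,0],-1],[[-37.6,-1.8,0],[0,0,0],-1],[[0,0,20],[0,0,-0.73],-1],[[0,0,40],[0,0,0],-1],[[0,0,40],[0,0,0],-1],[[0,0,25],[0,0,0],-1],[[0,0,10],[0,0,0],-1],[[0,0,0],[0,0,0],-1],[[0,0,0],[0,0,0],-1],[[0,0,0],[0,0,0],-1]]'
python3 - <<'E'
from h import *
T=tool(); print(T.round(4)); T0=np.load("T_b1.npy")
print((np.linalg.inv(T)@T0@np.r_[-.0753,-.0036,.1124,1])*1e3)
E
```

```text
clock: 5.38
position: [0.6057, -0.384, 0.1594]
ee_rot: [0.001, -0.06, 0.998, -0.001]
contact_force: [-0.4, 0.4, 0.4]
width: 0.0852
gripper_force: 0.0
[[-0.9928 -0.1201  0.0022  0.6057]
 [-0.1201  0.9928 -0.0016 -0.384 ]
 [-0.002  -0.0018 -1.      0.1594]
 [ 0.      0.      0.      1.    ]]
[-4.59736678e-01  2.38301268e+00 -2.16716839e+01  1.00000000e+03]
```

```bash
python3 -m handwheel '[[[0,2.3,1],[0,0,0],-0.3],[[0,0,0],[0,0,0],0],[[0,0,0],[0,0,0],0.2],[[0,0,0],[0,0,0],1],[[0,0,0],[0,0,0],1],[[0,0,0],[0,0,0],1],[[0,0,0],[0,0,0],1],[[0,0,0],[0,0,0],1],[[0,0,-10],[0,0,0],1],[[0,0,-30],[0,0,0],1],[[0,0,-30],[0,0,0],1],[[0,0,0],[0,0,0],1],[[0,0,0],[0,0,0],1],[[0,0,0],[0,0,0],1]]' 60
python3 - <<'E'
from h import *
T=tool(); np.save("T_b2.npy",T); im=vision.get_image("wrist");cv2.imwrite("pics/b2.png",im); print(T.round(4))
cv2.imwrite("pics/b2v.png",cv2.convertScaleAbs(crop(im,200,180,160,140,5)[:600],alpha=1.8))
p=vision.camera_params("wrist")
E=np.linalg.inv(p["hand_eye"])[:3]; 
# handle top centre expected 4 mm above grasp point
for x in(-4,4):
  for y in(-14,14):
    q=p["intrinsics"]@E@np.array([x,y,-23,1000])*1e-3; print(x,y,(q[:2]/q[2]).round(1))
E
```

```text
clock: 7.12
position: [0.6041, -0.3808, 0.2253]
ee_rot: [-0.001, -0.06, 0.998, 0.001]
contact_force: [-0.1, -0.2, 0.1]
width: 0.0
gripper_force: 0.0
[[-0.9928 -0.12   -0.0021  0.6041]
 [-0.12    0.9928  0.0017 -0.3808]
 [ 0.0018  0.0019 -1.      0.2253]
 [ 0.      0.      0.      1.    ]]
-4 -14 [248.9 264.8]
-4 14 [304.8 264.8]
4 -14 [248.5 250. ]
4 14 [305.2 249.9]
```

View pics/b2v.png

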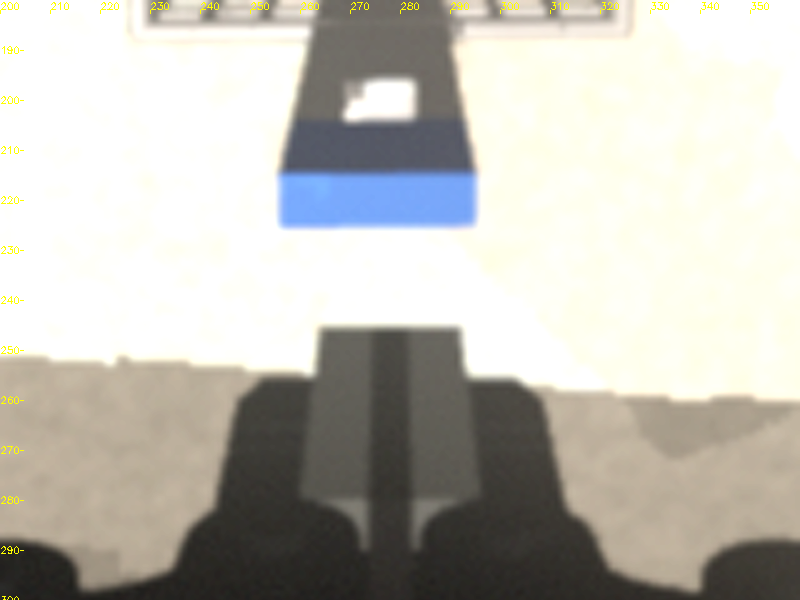

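```bash
python3 - <<'E'
from h import *
T=np.load("T_b2.npy");P=PK("wrist",T)
for z in(.181,.19,.17):
    c=np.array([onz(P,u,z) for u in((256,214.4),(294.8,214.4),(295.2,225.4),(256,225.4))])
    t=(np.linalg.inv(T)@np.c_[c,np.ones(4)].T)[:3].T*1e3; print(z,t.mean(0).round(1),np.linalg.norm(t[1]-t[0]),np.linalg.norm(t[2]-t[1]),c.mean(0))
p=vision.camera_params("wrist");E=np.linalg.inv(p["hand_eye"])[:3]
q=p["intrinsics"]@E@np.array([0,0,0,1]);print(q[:2]/q[2])
q=p["intrinsics"]@E@np.array([11,0,0,1]);print(q[:2]/q[2])
E
```

```text
0.181 [-1.8 -1.1 44.3] 27.073721030809967 8.089660558462098 [ 0.60592541 -0.38160858  0.181     ]
0.19 [ 1.1 -1.  35.3] 25.941140314344047 7.751244071831233 [ 0.60310739 -0.38190324  0.19      ]
0.17 [-5.2 -1.2 55.3] 28.457986350935073 8.503280708788697 [ 0.60936965 -0.38124844  0.17      ]
[276.95098852 240.5830235 ]
[ 278.46009391 1453.80752427]
```

```bash
python3 -m handwheel '[[[-1.5,-1.1,0],[0,0,0],-1],[[0,0,0],[0,0,0],-1],[[0,0,0],[0,0,0],-1],[[0,0,0],[0,0,0],-1],[[0,0,0],[0,0,0],-1],[[0,0,30],[0,0,0],-1],[[0,0,38],[0,0,0],-1],[[0,0,0],[0,0,0],-1],[[0,0,0],[0,0,0],-1],[[0,0,0],[0,0,0],1],[[0,0,0],[0,0,0],1],[[0,0,0],[0,0,0],1],[[0,0,0],[0,0,0],1],[[0,0,0],[0,0,0],1],[[0,0,0],[0,0,0],1]]' 60; python3 - <<'E'
from h import *
T=tool(); np.save("T_b3.npy",T); im=vision.get_image("wrist");cv2.imwrite("pics/b3.png",im); print(T.round(4))
hsv=cv2.cvtColor(im,cv2.COLOR_BGR2HSV); m=cv2.inRange(hsv,(105,120,60),(130,255,255)); n,l,s,c=cv2.connectedComponentsWithStats(m); print([(s[i].tolist(),c[i].round(1).tolist()) for i in range(1,n) if s[i,4]>40])
E
```

```text
clock: 9.05
position: [0.6064, -0.3822, 0.1587]
ee_rot: [-0.0, -0.06, 0.998, 0.0]
contact_force: [1.1, -0.6, -0.8]
width: -0.0
gripper_force: 0.0
[[-9.928e-01 -1.200e-01 -1.000e-04  6.064e-01]
 [-1.200e-01  9.928e-01  2.000e-04 -3.822e-01]
 [ 1.000e-04  2.000e-04 -1.000e+00  1.587e-01]
 [ 0.000e+00  0.000e+00  0.000e+00  1.000e+00]]
[]
```

```bash
python3 - <<'E'
from h import *
im=cv2.imread("pics/b3.png")
cv2.imwrite("pics/b3v.png",cv2.convertScaleAbs(crop(im,180,120,200,200,3)[:600],alpha=2.2))
E
```

```text
(no output)
```

View pics/b3v.png

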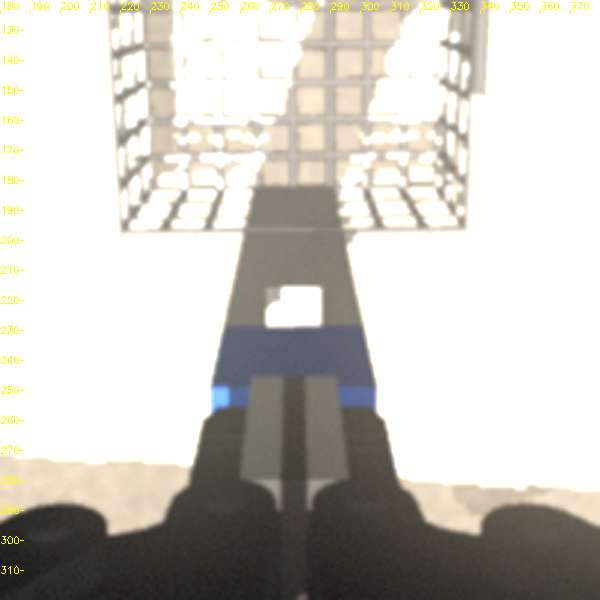

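```bash
python3 -m handwheel '[[[0,0,-20],[0,0,0],-1],[[0,0,0],[0,0,0],-1],[[0,0,0],[0,0,0],-1],[[0,0,0],[0,0,0],-1],[[0,0,0],[0,0,0],-1],[[0,0,20],[0,0,0],-1],[[0,0,18],[0,0,0],-1],[[0,0,0],[0,0,0],-1],[[0,0,0],[0,0,0],1],[[0,0,0],[0,0,0],1],[[0,0,0],[0,0,0],1],[[0,0,0],[0,0,0],1],[[0,0,0],[0,0,0],1],[[0,0,0],[0,0,0],1]]' 60; python3 - <<'E'
from h import *
T=tool(); np.save("T_b4.npy",T); im=vision.get_image("wrist");cv2.imwrite("pics/b4.png",im); print(T.round(4))
hsv=cv2.cvtColor(im,cv2.COLOR_BGR2HSV); m=cv2.inRange(hsv,(105,100,40),(130,255,255)); n,l,s,c=cv2.connectedComponentsWithStats(m); print([(s[i].tolist(),c[i].round(1).tolist()) for i in range(1,n) if s[i,4]>40])
E
```

```text
clock: 10.85
position: [0.607, -0.3823, 0.1418]
ee_rot: [0.001, -0.06, 0.998, -0.0]
contact_force: [0.9, 1.0, 5.2]
width: 0.0254
gripper_force: 59.3
[[-9.928e-01 -1.201e-01  1.800e-03  6.070e-01]
 [-1.201e-01  9.928e-01 -8.000e-04 -3.823e-01]
 [-1.700e-03 -1.000e-03 -1.000e+00  1.418e-01]
 [ 0.000e+00  0.000e+00  0.000e+00  1.000e+00]]
[([250, 262, 57, 17, 896], [277.7, 270.2])]
```

```bash
python3 -m handwheel '[[[0,0,0],[0,0,0],-0.2],[[0,0,0],[0,0,0],-0.2],[[0,0,0],[0,0,0],-0.2],[[0,0,8],[0,0,0],-0.2],[[0,0,5],[0,0,0],-0.2],[[0,0,0],[0,0,0],1],[[0,0,0],[0,0,0],1],[[0,0,0],[0,0,0],1],[[0,0,0],[0,0,0],1]]' 60; python3 -m handwheel '[[[0,0,-10],[0,0,0],1],[[0,0,-40],[0,0,0],1],[[0,0,-40],[0,0,0],1],[[0,0,0],[0,0,0],1],[[0,0,0],[0,0,0],1],[[0,0,0],[0,0,0],1]]'; python3 - <<'E'
from h import *
T=tool(); np.save("T_b5.npy",T); im=vision.get_image("wrist");cv2.imwrite("pics/b5.png",im); print(T.round(4))
hsv=cv2.cvtColor(im,cv2.COLOR_BGR2HSV); m=cv2.inRange(hsv,(105,100,40),(130,255,255)); n,l,s,c=cv2.connectedComponentsWithStats(m); print([(s[i].tolist(),c[i].round(1).tolist()) for i in range(1,n) if s[i,4]>40])
E
```

```text
clock: 12.02
position: [0.6063, -0.3821, 0.1276]
ee_rot: [-0.0, -0.06, 0.998, 0.0]
contact_force: [0.2, -0.4, -1.5]
width: 0.0267
gripper_force: 59.1
clock: 12.78
position: [0.6054, -0.3814, 0.2155]
ee_rot: [-0.002, -0.06, 0.998, 0.001]
contact_force: [-0.5, -0.2, -2.6]
width: 0.0265
gripper_force: 59.6
[[-0.9928 -0.12   -0.0032  0.6054]
 [-0.12    0.9928  0.0027 -0.3814]
 [ 0.0029  0.003  -1.      0.2155]
 [ 0.      0.      0.      1.    ]]
[([245, 265, 66, 33, 1771], [276.1, 283.2])]
```

```bash
python3 -m handwheel '[[[-11.8,46.7,-1],[0,0,0],1],[[-11.8,46.7,-1],[0,0,0],1],[[-11.8,46.7,-1],[0,0,0],1],[[-11.8,46.7,-1],[0,0,0.36],1],[[0,0,0],[0,0,0.36],1],[[7.6,45.6,3],[0,0,0],1],[[7.6,45.6,3],[0,0,0],1],[[7.6,45.6,3],[0,0,0],1],[[7.6,45.6,3],[0,0,0],1],[[7.6,45.6,3],[0,0,0],1],[[0,0,0],[0,0,0],1],[[0,0,0],[0,0,0],1],[[0,0,0],[0,0,0],1]]' 60; cat >> h.py <<'E'
S=np.array([.6461,.0393,0]);YAW=.0451
def instand(p): 
    c,s=np.cos(YAW),np.sin(YAW); d=np.array(p)-S; return np.r_[c*d[0]+s*d[1],-s*d[0]+c*d[1],d[2]]*1e3
def rep():
    st=readout.get_state(); T=tool(st); print("stand frame TCP mm",instand(T[:3,3]).round(1),"yaw err deg",np.degrees(np.arctan2(-T[1,0],-T[0,0])-YAW).round(2),"F",st["contact_force"].round(1),"w",round(st["width"],4),st["gripper_force"],st["clock"], "zaxis",T[:3,2].round(4)); return T
E
python3 - <<'E'
from h import *
T=rep(); np.save("T_i1.npy",T); im=vision.get_image("wrist");cv2.imwrite("pics/i1.png",im)
E
```

```text
clock: 14.45
position: [0.5829, 0.0339, 0.2065]
ee_rot: [-0.0, -0.022, 1.0, -0.0]
contact_force: [-0.0, 0.1, -3.3]
width: 0.0264
gripper_force: 60.4
stand frame TCP mm [-63.4  -2.5 206.5] yaw err deg -0.08 F [-0.   0.1 -3.3] w 0.0264 60.35882592201233 14.45 zaxis [-3.e-04 -4.e-04 -1.e+00]
```

```bash
python3 -m handwheel '[[[-8,2.5,4.9],[0,0,0],1],[[-8,0,0],[0,0,0],1],[[0,0,0],[0,0,0],1],[[0,0,0],[0,0,0],1]]' 60; python3 - <<'E'
from h import *
rep()
E
```

```text
clock: 15.0
position: [0.5985, 0.0382, 0.2017]
ee_rot: [-0.0, -0.022, 1.0, 0.0]
contact_force: [0.0, 1.2, -2.6]
width: 0.0264
gripper_force: 60.4
stand frame TCP mm [-47.6   1.  201.7] yaw err deg -0.01 F [ 0.   1.2 -2.6] w 0.0264 60.368696451187134 15.0 zaxis [-5.e-04  1.e-04 -1.e+00]
```

```bash
for i in 1 2 3; do python3 -m handwheel '[[[0,0,0],[0,0,0],1]]' >/dev/null; python3 -c "
from h import *
rep()"; done
```

```text
stand frame TCP mm [-47.8   1.1 202. ] yaw err deg -0.01 F [ 0.4 -0.  -2.3] w 0.0266 60.36890387535095 15.125 zaxis [-0.e+00  1.e-04 -1.e+00]
stand frame TCP mm [-47.8   1.1 202.1] yaw err deg -0.01 F [-0.4 -0.  -1.3] w 0.0264 60.368099212646484 15.25 zaxis [ 1.e-04  1.e-04 -1.e+00]
stand frame TCP mm [-47.7   1.1 202. ] yaw err deg -0.01 F [-0.3 -1.  -2.1] w 0.0263 60.368592739105225 15.375 zaxis [ 2.e-04  0.e+00 -1.e+00]
```

```bash
python3 -m handwheel '[[[-2,-1.1,0],[0,0,0],1],[[-4,0,0],[0,0,0],1],[[-4,0,0],[0,0,0],1],[[0,0,0],[0,0,0],1]]'; python3 -c "
from h import *
rep()"; python3 -m handwheel '[[[-3,0,0],[0,0,0],1],[[-3,0,0],[0,0,0],1],[[-3,0,0],[0,0,0],1],[[0,0,0],[0,0,0],1]]'; python3 -c "
from h import *
rep()"
```

```text
clock: 15.88
position: [0.609, 0.0376, 0.2018]
ee_rot: [0.0, -0.022, 1.0, 0.0]
contact_force: [-0.1, 0.1, -2.2]
width: 0.0268
gripper_force: 60.4
stand frame TCP mm [-37.2  -0.  201.8] yaw err deg -0.01 F [-0.1  0.1 -2.2] w 0.0268 60.36051392555237 15.875 zaxis [ 1.e-04  1.e-04 -1.e+00]
clock: 16.38
position: [0.6178, 0.038, 0.2018]
ee_rot: [0.0, -0.022, 1.0, 0.0]
contact_force: [0.8, -0.9, -2.2]
width: 0.0263
gripper_force: 60.4
stand frame TCP mm [-28.3  -0.  201.8] yaw err deg -0.01 F [ 0.8 -0.9 -2.2] w 0.0263 60.36198377609253 16.375 zaxis [ 1.e-04  1.e-04 -1.e+00]
```

```bash
python3 -m handwheel '[[[-4,0,0],[0,0,0],1],[[-4,0,0],[0,0,0],1],[[-4,0,0],[0,0,0],1],[[-4,0,0],[0,0,0],1],[[0,0,0],[0,0,0],1],[[0,0,0],[0,0,0],1]]'; python3 -c "
from h import *
rep()"; python3 -m handwheel '[[[0,0,4],[0,0,0],1],[[0,0,3],[0,0,0],1],[[0,0,3],[0,0,0],1],[[0,0,0],[0,0,0],1],[[0,0,0],[0,0,0],1]]'; python3 -c "
from h import *
rep()"
```

```text
clock: 17.12
position: [0.6334, 0.0388, 0.2019]
ee_rot: [-0.0, -0.022, 1.0, 0.0]
contact_force: [0.4, 0.4, -2.5]
width: 0.0265
gripper_force: 60.4
stand frame TCP mm [-12.7   0.  201.9] yaw err deg -0.01 F [ 0.4  0.4 -2.5] w 0.0265 60.355260372161865 17.125 zaxis [-3.e-04  1.e-04 -1.e+00]
clock: 17.75
position: [0.6336, 0.0387, 0.1919]
ee_rot: [0.0, -0.022, 1.0, 0.0]
contact_force: [0.1, -0.3, -1.8]
width: 0.0262
gripper_force: 60.4
stand frame TCP mm [-12.5  -0.  191.9] yaw err deg -0.01 F [ 0.1 -0.3 -1.8] w 0.0262 60.36000967025757 17.75 zaxis [ 1.e-04  1.e-04 -1.e+00]
```

```bash
python3 -m handwheel '[[[0,0,2],[0,0,0],1],[[0,0,1],[0,0,0],1],[[0,0,0],[0,0,0],1],[[0,0,0],[0,0,0],1]]' | grep -E 'pos|force'; python3 -m handwheel '[[[0,0,1],[0,0,0],1],[[0,0,0],[0,0,0],1],[[0,0,0],[0,0,0],1]]'| grep -E 'pos|force'; python3 -m handwheel '[[[-2,0,0],[0,0,0],1],[[-2,0,0],[0,0,0],1],[[-1,0,0],[0,0,0],1],[[0,0,0],[0,0,0],1],[[0,0,0],[0,0,0],1]]'| grep -E 'pos|force'; python3 -c "
from h import *
rep()"
```

```text
position: [0.6335, 0.0387, 0.189]
contact_force: [-0.0, 0.6, -3.0]
gripper_force: 60.4
position: [0.6336, 0.0387, 0.188]
contact_force: [0.5, -0.3, -1.9]
gripper_force: 60.4
position: [0.6385, 0.0389, 0.1879]
contact_force: [0.3, 0.6, -1.5]
gripper_force: 60.4
stand frame TCP mm [ -7.6  -0.  187.9] yaw err deg -0.01 F [ 0.3  0.6 -1.5] w 0.0262 60.401233434677124 19.25 zaxis [ 0.e+00  1.e-04 -1.e+00]
```

```bash
R='grep -E pos|force'; python3 -m handwheel '[[[0,0,1],[0,0,0],1],[[0,0,0],[0,0,0],1],[[0,0,0],[0,0,0],1]]' | grep -E 'pos|con'; python3 -m handwheel '[[[-1,0,0],[0,0,0],1],[[-1,0,0],[0,0,0],1],[[0,0,0],[0,0,0],1],[[0,0,0],[0,0,0],1]]'| grep -E 'pos|con'; python3 -m handwheel '[[[-1,0,0],[0,0,0],1],[[0,0,0],[0,0,0],1],[[0,0,0],[0,0,0],1]]'| grep -E 'pos|con'
```

```text
position: [0.6386, 0.0389, 0.1875]
contact_force: [-1.6, 0.2, 2.0]
position: [0.6403, 0.039, 0.1873]
contact_force: [-3.2, 0.5, 5.6]
position: [0.6415, 0.039, 0.1872]
contact_force: [-2.6, 0.9, 4.5]
```

```bash
python3 -m handwheel '[[[0,0,-0.8],[0,0,0],1],[[0,0,0],[0,0,0],1],[[0,0,0],[0,0,0],1]]' | grep -E 'pos|con'; python3 -m handwheel '[[[-1,0,0],[0,0,0],1],[[0,0,0],[0,0,0],1],[[0,0,0],[0,0,0],1]]'| grep -E 'pos|con'
```

```text
position: [0.6417, 0.0391, 0.1873]
contact_force: [-1.3, -0.2, 0.4]
position: [0.642, 0.0391, 0.1874]
contact_force: [-2.6, 0.9, -0.4]
```

```bash
python3 -m handwheel '[[[-0.8,0,0],[0,0,0],1],[[0,0,0],[0,0,0],1],[[0,0,0],[0,0,0],1]]' | grep -E 'pos|con'; python3 -m handwheel '[[[-0.6,0,0],[0,0,0],1],[[0,0,0],[0,0,0],1],[[0,0,0],[0,0,0],1]]'| grep -E 'pos|con'
```

```text
position: [0.642, 0.0391, 0.1874]
contact_force: [-4.8, -0.1, 0.9]
position: [0.642, 0.0391, 0.1874]
contact_force: [-6.3, -0.8, 2.6]
```

```bash
python3 -m handwheel '[[[1.8,0,0],[0,0,0],1],[[0,0,0],[0,0,0],1],[[0,0,0],[0,0,0],0],[[0,0,0],[0,0,0],-0.5],[[0,0,0],[0,0,0],-0.5],[[0,0,-15],[0,0,0],-0.5],[[0,0,-40],[0,0,0],-1],[[0,0,-55],[0,0,0],-1],[[32,52.5,0],[0,0,0],-1],[[32,52.5,0],[0,0,0],-1],[[32,52.5,0],[0,0,0],-1],[[32,52.5,0],[0,0,0],-1],[[32,52.5,0],[0,0,0],-1],[[0,0,0],[0,0,0.94],-1],[[0,0,0],[0,0,0.94],-1],[[0,0,0],[0,0,0.94],-1],[[0,0,0],[0,0,0.94],-1],[[0,0,0],[0,0,0],-1],[[0,0,0],[0,0,0],-1]]'; python3 - <<'E'
from h import *
T=tool(); np.save("T_g1.npy",T); im=vision.get_image("wrist");cv2.imwrite("pics/g1.png",im); print(T.round(4))
hsv=cv2.cvtColor(im,cv2.COLOR_BGR2HSV); m=cv2.inRange(hsv,(45,120,130),(80,255,255)); n,l,s,c=cv2.connectedComponentsWithStats(m)
P=PK("wrist",T)
for i in range(1,n):
  if s[i,4]>60:
    r=cv2.minAreaRect(np.argwhere(l==i)[:,::-1].astype(np.float32)); b=cv2.boxPoints(r); print(s[i],b.round(1).tolist())
    X=np.array([onz(P,u,.195) for u in b]);t=(np.linalg.inv(T)@np.c_[X,np.ones(4)].T)[:3].T*1e3;print(t.round(1).tolist(),t.mean(0).round(1))
im2=vision.get_image("scene");cv2.imwrite("pics/sc2.png",im2)
s=crop(im2,270,170,100,100,4); A=np.zeros((600,800,3),np.uint8); w=crop(im,200,200,160,140,2); A[:400,:400]=s;A[:280,400:720]=w; w2=cv2.resize(im,(400,300)); A[300:,400:]=w2
cv2.imwrite("pics/m3.png",cv2.convertScaleAbs(A,alpha=1.6))
E
```

```text
clock: 24.38
position: [0.4706, 0.2942, 0.2984]
ee_rot: [0.0, 0.173, 0.985, 0.0]
contact_force: [-0.1, -0.5, -0.9]
width: 0.0856
gripper_force: 0.0
[[-9.402e-01  3.406e-01  1.000e-03  4.706e-01]
 [ 3.406e-01  9.402e-01  5.000e-04  2.942e-01]
 [-8.000e-04  8.000e-04 -1.000e+00  2.984e-01]
 [ 0.000e+00  0.000e+00  0.000e+00  1.000e+00]]
[265 268  30   8 157] [[264.6000061035156, 270.5], [294.0, 267.70001220703125], [294.5, 272.8999938964844], [265.1000061035156, 275.70001220703125]]
[[-69.8, -11.6, 103.4], [-67.0, 15.8, 103.4], [-72.3, 16.4, 103.4], [-75.1, -11.2, 103.4]] [-71.    2.3 103.4]
```

View pics/m3.png

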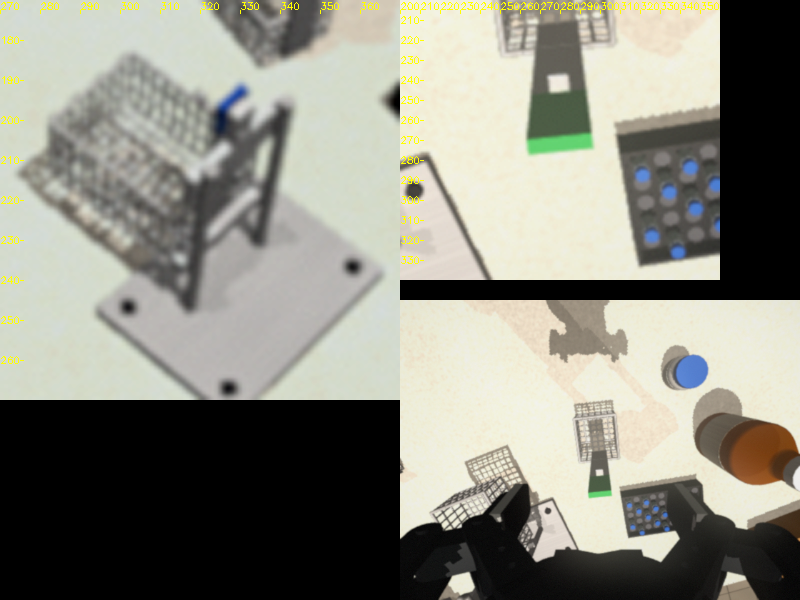

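```bash
python3 -m handwheel '[[[-35.6,1.2,0],[0,0,0],-1],[[-35.6,1.1,0],[0,0,0],-1],[[0,0,20],[0,0,-0.95],-1],[[0,0,40],[0,0,0],-1],[[0,0,40],[0,0,0],-1],[[0,0,30],[0,0,0],-0.6],[[0,0,20],[0,0,0],-0.4],[[0,0,6.8],[0,0,0],-0.2],[[0,0,0],[0,0,0],-0.2],[[0,0,0],[0,0,0],-0.2]]'; python3 - <<'E'
from h import *
T=tool(); print(T.round(4)); T0=np.load("T_g1.npy")
print(((np.linalg.inv(T)@T0@np.r_[-.0712,.0023,.1034,1])*1e3).round(1))
E
```

```text
clock: 25.72
position: [0.539, 0.2723, 0.1421]
ee_rot: [0.001, 0.124, 0.992, 0.001]
contact_force: [-0.0, -0.1, -0.1]
width: 0.051
gripper_force: 0.0
[[-9.691e-01  2.467e-01  2.100e-03  5.390e-01]
 [ 2.467e-01  9.691e-01  8.000e-04  2.723e-01]
 [-1.800e-03  1.300e-03 -1.000e+00  1.421e-01]
 [ 0.000e+00  0.000e+00  0.000e+00  1.000e+00]]
[ 4.0e-01 -1.0e-01 -5.3e+01  1.0e+03]
```

```bash
python3 -m handwheel '[[[0,0,0],[0,0,0],1],[[0,0,0],[0,0,0],1],[[0,0,0],[0,0,0],1],[[0,0,0],[0,0,0],1],[[0,0,0],[0,0,0],1]]' 60; python3 -m handwheel '[[[0,0,-10],[0,0,0],1],[[0,0,-45],[0,0,0],1],[[0,0,-45],[0,0,0],1],[[0,0,-45],[0,0,0],1],[[0,0,0],[0,0,0],1],[[0,0,0],[0,0,0],1]]'; python3 - <<'E'
from h import *
T=rep(); print(T.round(4)); im=vision.get_image("wrist");cv2.imwrite("pics/g2.png",im)
hsv=cv2.cvtColor(im,cv2.COLOR_BGR2HSV)
m=cv2.inRange(hsv,(45,80,40),(80,255,255)); n,l,s,c=cv2.connectedComponentsWithStats(m); print([(s[i].tolist(),c[i].round(1).tolist()) for i in range(1,n) if s[i,4]>60])
E
```

```text
clock: 26.35
position: [0.5391, 0.272, 0.1421]
ee_rot: [0.001, 0.124, 0.992, 0.0]
contact_force: [0.5, -1.5, 5.0]
width: 0.0294
gripper_force: 59.9
clock: 27.1
position: [0.5373, 0.2718, 0.2848]
ee_rot: [-0.001, 0.124, 0.992, -0.0]
contact_force: [0.7, 0.6, -2.5]
width: 0.0296
gripper_force: 59.8
stand frame TCP mm [-98.2 237.2 284.8] yaw err deg -16.87 F [ 0.7  0.6 -2.5] w 0.0296 59.7855269908905 27.1 zaxis [-2.2e-03 -5.0e-04 -1.0e+00]
[[-9.691e-01  2.467e-01 -2.200e-03  5.373e-01]
 [ 2.467e-01  9.691e-01 -5.000e-04  2.718e-01]
 [ 2.000e-03 -1.000e-03 -1.000e+00  2.848e-01]
 [ 0.000e+00  0.000e+00  0.000e+00  1.000e+00]]
[([241, 233, 74, 65, 4004], [277.9, 266.6])]
```

```bash
python3 -m handwheel '[[[0,0,-3],[0,0,-0.937],1],[[0,0,-3],[0,0,-0.937],1],[[0,0,-3],[0,0,-0.937],1],[[-5.7,-47.4,0],[0,0,0],1],[[-5.7,-47.4,0],[0,0,0],1],[[-5.7,-47.4,0],[0,0,0],1],[[-5.7,-47.4,0],[0,0,0],1],[[-5.7,-47.4,0],[0,0,0],1],[[0,0,0],[0,0,0],1],[[0,0,0],[0,0,0],1],[[0,0,0],[0,0,0],1],[[0,0,0],[0,0,0],1]]' >/dev/null; python3 - <<'E'
from h import *
rep()
E
```

```text
stand frame TCP mm [-69.1   1.5 294.7] yaw err deg 0.09 F [ 0.9 -0.1 -2. ] w 0.0294 60.19494295120239 28.65 zaxis [-4.e-04  4.e-04 -1.e+00]
```

```bash
python3 -m handwheel '[[[-11.2,-1.5,0],[0,0,0],1],[[-11.2,0,0],[0,0,0],1],[[0,0,0],[0,0,0],1],[[0,0,0],[0,0,0],1],[[0,0,0],[0,0,0],1]]' >/dev/null; python3 - <<'E'
from h import *
rep()
E
python3 -m handwheel '[[[0,0,12],[0,0,0],1],[[0,0,20],[0,0,0],1],[[0,0,20],[0,0,0],1],[[0,0,10],[0,0,0],1],[[0,0,6.4],[0,0,0],1],[[0,0,0],[0,0,0],1],[[0,0,0],[0,0,0],1]]' >/dev/null; python3 - <<'E'
from h import *
rep()
E
```

```text
stand frame TCP mm [-46.7  -1.2 294.9] yaw err deg -0.01 F [-0.6  0.5 -1.5] w 0.03 60.201040506362915 29.275 zaxis [-3.e-04  1.e-04 -1.e+00]
stand frame TCP mm [-46.   -1.2 227.2] yaw err deg -0.0 F [ 0.3 -0.3 -1.8] w 0.0296 60.191237926483154 30.15 zaxis [ 0.0015 -0.     -1.    ]
```

```bash
python3 -m handwheel '[[[0,1.2,0.8],[0,0,0],1],[[-4,0,0],[0,0,0],1],[[-4,0,0],[0,0,0],1],[[-3,0,0],[0,0,0],1],[[0,0,0],[0,0,0],1]]' >/dev/null; python3 -c "
from h import *
rep()"; python3 -m handwheel '[[[-4,0,0],[0,0,0],1],[[-4,0,0],[0,0,0],1],[[-3,0,0],[0,0,0],1],[[0,0,0],[0,0,0],1]]'>/dev/null; python3 -c "
from h import *
rep()"
```

```text
stand frame TCP mm [-35.2  -0.  225.6] yaw err deg -0.01 F [-0.1 -1.  -1.9] w 0.0295 60.21204471588135 30.775 zaxis [-1.e-04  1.e-04 -1.e+00]
stand frame TCP mm [-24.2  -0.  225.6] yaw err deg -0.01 F [-0.6  0.  -0.9] w 0.0295 60.212531089782715 31.275 zaxis [ 0.e+00  1.e-04 -1.e+00]
```

```bash
python3 -m handwheel '[[[-4,0,0],[0,0,0],1],[[-4,0,0],[0,0,0],1],[[0,0,0],[0,0,0],1],[[0,0,4],[0,0,0],1],[[0,0,4],[0,0,0],1],[[0,0,0],[0,0,0],1],[[0,0,0],[0,0,0],1]]' >/dev/null; python3 -c "
from h import *
rep()"; python3 -m handwheel '[[[0,0,3],[0,0,0],1],[[0,0,1.5],[0,0,0],1],[[0,0,0],[0,0,0],1],[[0,0,0],[0,0,0],1]]'>/dev/null; python3 -c "
from h import *
rep()"
```

```text
stand frame TCP mm [-16.5  -0.  217.7] yaw err deg -0.01 F [ 0.3 -0.1 -1. ] w 0.0297 60.209784507751465 32.15 zaxis [ 0.e+00  1.e-04 -1.e+00]
stand frame TCP mm [-16.5  -0.  213.2] yaw err deg -0.0 F [-0.4 -0.1 -3.5] w 0.0296 60.348265171051025 32.65 zaxis [-0.e+00  1.e-04 -1.e+00]
```

```bash
python3 -m handwheel '[[[0,0,1],[0,0,0],1],[[0,0,0],[0,0,0],1],[[0,0,0],[0,0,0],1]]' | grep -E 'pos|con'; python3 -m handwheel '[[[-2,0,0.7],[0,0,0],1],[[0,0,0],[0,0,0],1],[[0,0,0],[0,0,0],1]]'| grep -E 'pos|con';  python3 -m handwheel '[[[-1,0,0],[0,0,0],1],[[0,0,0],[0,0,0],1],[[0,0,0],[0,0,0],1]]'| grep -E 'pos|con'
```

```text
position: [0.6298, 0.0385, 0.2128]
contact_force: [-0.8, 0.5, 3.1]
position: [0.6305, 0.0386, 0.2127]
contact_force: [-3.9, 0.1, 7.7]
position: [0.6317, 0.0386, 0.2126]
contact_force: [-3.7, -0.4, 6.5]
```

```bash
python3 -m handwheel '[[[0,0,-1.1],[0,0,0],1],[[-1,0,0],[0,0,0],1],[[0,0,0],[0,0,0],1],[[0,0,0],[0,0,0],1]]' | grep -E 'pos|con'; python3 -m handwheel '[[[-1,0,0],[0,0,0],1],[[0,0,0],[0,0,0],1],[[0,0,0],[0,0,0],1]]'| grep -E 'pos|con'
```

```text
position: [0.6335, 0.0387, 0.2126]
contact_force: [-3.2, 0.4, 3.5]
position: [0.6344, 0.0388, 0.2126]
contact_force: [-3.3, 0.0, 3.9]
```

```bash
python3 -m handwheel '[[[-0.8,0,-0.5],[0,0,0],1],[[0,0,0],[0,0,0],1],[[0,0,0],[0,0,0],1]]' | grep -E 'pos|con'; python3 -m handwheel '[[[-0.7,0,0],[0,0,0],1],[[0,0,0],[0,0,0],1],[[0,0,0],[0,0,0],1]]'| grep -E 'pos|con'
```

```text
position: [0.6345, 0.0388, 0.2126]
contact_force: [-4.9, 0.0, 2.3]
position: [0.6345, 0.0387, 0.2126]
contact_force: [-6.5, -0.6, 2.8]
```

```bash
python3 -m handwheel '[[[-0.4,0,0],[0,0,0],1],[[0,0,0],[0,0,0],1],[[0,0,0],[0,0,0],1]]' | grep -E 'pos|con'; python3 -m handwheel '[[[2.2,0,-0.3],[0,0,0],1],[[0,0,0],[0,0,0],1],[[0,0,0],[0,0,0],0],[[0,0,0],[0,0,0],-0.4],[[0,0,0],[0,0,0],-0.4],[[0,0,-15],[0,0,0],-0.4],[[0,0,-40],[0,0,0],-1],[[0,0,-45],[0,0,0],-1],[[47.5,-34.4,0],[0,0,0],-1],[[47.5,-34.4,0],[0,0,0],-1],[[47.5,-34.4,0],[0,0,0],-1],[[47.5,-34.4,0],[0,0,0],-1],[[47.5,-34.4,0],[0,0,0],-1],[[47.5,-34.4,0],[0,0,0],-1],[[0,0,0],[0,0,-0.69],-1],[[0,0,0],[0,0,-0.69],-1],[[0,0,0],[0,0,-0.69],-1],[[0,0,0],[0,0,0],-1],[[0,0,0],[0,0,0],-1]]'; python3 - <<'E'
from h import *
T=tool(); np.save("T_o1.npy",T); im=vision.get_image("wrist");cv2.imwrite("pics/o1.png",im); print(T.round(4))
cv2.imwrite("pics/sc3.png",vision.get_image("scene"))
P=PK("wrist",T);q=P@np.array([.431,-.161,.209,1]);print(q[:2]/q[2])
hsv=cv2.cvtColor(im,cv2.COLOR_BGR2HSV)
for lo in(120,150,170):
  m=cv2.inRange(hsv,(5,150,lo),(20,255,255)); n,l,s,c=cv2.connectedComponentsWithStats(m)
  for i in range(1,n):
   if s[i,4]>60:
    r=cv2.minAreaRect(np.argwhere(l==i)[:,::-1].astype(np.float32)); b=cv2.boxPoints(r); print(lo,s[i],b.round(1).tolist())
    X=np.array([onz(P,u,.209) for u in b]);t=(np.linalg.inv(T)@np.c_[X,np.ones(4)].T)[:3].T*1e3;print(t.round(1).tolist(),t.mean(0).round(1))
E
```

```text
position: [0.6345, 0.0388, 0.2126]
contact_force: [-7.0, 0.2, 2.2]
clock: 38.15
position: [0.3591, -0.1804, 0.314]
ee_rot: [0.0, -0.13, 0.992, -0.0]
contact_force: [-0.5, -0.2, 0.4]
width: 0.0856
gripper_force: 0.0
[[-9.662e-01 -2.579e-01  1.000e-03  3.591e-01]
 [-2.579e-01  9.662e-01 -7.000e-04 -1.804e-01]
 [-8.000e-04 -9.000e-04 -1.000e+00  3.140e-01]
 [ 0.000e+00  0.000e+00  0.000e+00  1.000e+00]]
[277.63564276 273.82573901]
120 [259 271  34  10 218] [[258.5, 277.20001220703125], [259.1000061035156, 270.8999938964844], [292.6000061035156, 274.1000061035156], [292.0, 280.3999938964844]]
[[-77.9, -17.8, 105.1], [-71.3, -17.2, 105.1], [-74.6, 14.3, 105.1], [-81.2, 13.9, 105.1]] [-76.3  -1.7 105.1]
```

```bash
python3 -m handwheel '[[[-38.2,-0.9,0],[0,0,0],-1],[[-38.1,-0.8,0],[0,0,0],-1],[[0,0,20],[0,0,0.97],-1],[[0,0,40],[0,0,0],-1],[[0,0,40],[0,0,0],-1],[[0,0,30],[0,0,0],-0.6],[[0,0,20],[0,0,0],-0.4],[[0,0,8.4],[0,0,0],-0.2],[[0,0,0],[0,0,0],-0.2],[[0,0,0],[0,0,0],-0.2]]'; python3 - <<'E'
from h import *
T=tool(); print(T.round(4)); T0=np.load("T_o1.npy")
print(((np.linalg.inv(T)@T0@np.r_[-.0763,-.0017,.1051,1])*1e3).round(1))
E
```

```text
clock: 39.5
position: [0.4338, -0.1625, 0.1559]
ee_rot: [0.001, -0.08, 0.997, -0.0]
contact_force: [-1.1, 0.4, 0.3]
width: 0.0516
gripper_force: 0.0
[[-9.872e-01 -1.595e-01  1.700e-03  4.338e-01]
 [-1.595e-01  9.872e-01 -8.000e-04 -1.625e-01]
 [-1.600e-03 -1.100e-03 -1.000e+00  1.559e-01]
 [ 0.000e+00  0.000e+00  0.000e+00  1.000e+00]]
[ 3.00e-01  1.00e-01 -5.31e+01  1.00e+03]
```

```bash
python3 -m handwheel '[[[0,0,0],[0,0,0],1],[[0,0,0],[0,0,0],1],[[0,0,0],[0,0,0],1],[[0,0,0],[0,0,0],1],[[0,0,0],[0,0,0],1]]' 60; python3 -m handwheel '[[[0,0,-10],[0,0,0],1],[[0,0,-45],[0,0,0],1],[[0,0,-50],[0,0,0],1],[[0,0,-50],[0,0,0],1],[[0,0,0],[0,0,0],1],[[0,0,0],[0,0,0],1]]'; python3 - <<'E'
from h import *
T=rep(); print(T.round(4))
tgt=S+np.array([np.cos(YAW),np.sin(YAW),0])*-.070; tgt[2]=.308
d=tgt-T[:3,3]; c,s=np.cos(YAW),np.sin(YAW); print("after turn: x_t,y_t",-c*d[0]-s*d[1],-s*d[0]+c*d[1],-d[2])
E
```

```text
clock: 40.12
position: [0.4343, -0.1627, 0.1562]
ee_rot: [0.001, -0.08, 0.997, -0.001]
contact_force: [0.5, -0.3, 6.1]
width: 0.0326
gripper_force: 60.3
clock: 40.88
position: [0.4321, -0.1617, 0.309]
ee_rot: [-0.001, -0.08, 0.997, 0.001]
contact_force: [-0.2, -0.4, -3.2]
width: 0.0327
gripper_force: 60.2
stand frame TCP mm [-222.8 -191.1  309. ] yaw err deg 6.59 F [-0.2 -0.4 -3.2] w 0.0327 60.244892835617065 40.875 zaxis [-0.0022  0.0012 -1.    ]
[[-0.9872 -0.1595 -0.0022  0.4321]
 [-0.1595  0.9872  0.0012 -0.1617]
 [ 0.002   0.0015 -1.      0.309 ]
 [ 0.      0.      0.      1.    ]]
after turn: x_t,y_t -0.15280434381249575 0.19114422604832848 0.0009505175552386724
```

```bash
python3 -m handwheel '[[[0,0,0],[0,0,0.55],1],[[0,0,0],[0,0,0.55],1],[[-38.2,47.8,0],[0,0,0],1],[[-38.2,47.8,0],[0,0,0],1],[[-38.2,47.8,0],[0,0,0],1],[[-38.2,47.8,0],[0,0,0],1],[[0,0,0],[0,0,0],1],[[0,0,0],[0,0,0],1],[[0,0,0],[0,0,0],1],[[0,0,0],[0,0,0],1],[[0,0,0],[0,0,0],1]]' >/dev/null; python3 - <<'E'
from h import *
rep()
E
```

```text
stand frame TCP mm [-69.5  -1.3 310.4] yaw err deg -0.08 F [-0.3  0.1 -1.3] w 0.0329 60.65500259399414 42.25 zaxis [ 5.e-04  0.e+00 -1.e+00]
```

```bash
python3 -m handwheel '[[[-11.4,1.3,0],[0,0,0],1],[[-11.4,0,0],[0,0,0],1],[[0,0,0],[0,0,0],1],[[0,0,0],[0,0,0],1],[[0,0,0],[0,0,0],1]]' >/dev/null; python3 -c "
from h import *
rep()"; python3 -m handwheel '[[[0,0,10],[0,0,0],1],[[0,0,20],[0,0,0],1],[[0,0,18],[0,0,0],1],[[0,0,8],[0,0,0],1],[[0,0,4],[0,0,0],1],[[0,0,0],[0,0,0],1],[[0,0,0],[0,0,0],1]]' >/dev/null; python3 -c "
from h import *
rep()"
```

```text
stand frame TCP mm [-46.5   0.9 310. ] yaw err deg 0.0 F [-0.6 -0.2 -1.8] w 0.0327 60.654670000076294 42.875 zaxis [-3.e-04  1.e-04 -1.e+00]
stand frame TCP mm [-45.9   0.8 250.7] yaw err deg -0.0 F [-0.4 -0.1 -1.3] w 0.033 60.64356207847595 43.75 zaxis [ 0.0014 -0.     -1.    ]
```

```bash
python3 -m handwheel '[[[0,-0.8,0],[0,0,0],1],[[-4,0,0],[0,0,0],1],[[-4,0,0],[0,0,0],1],[[-3,0,0],[0,0,0],1],[[0,0,0],[0,0,0],1]]' >/dev/null; python3 -c "
from h import *
rep()"; python3 -m handwheel '[[[-4,0,0],[0,0,0],1],[[-4,0,0],[0,0,0],1],[[-3,0,0],[0,0,0],1],[[0,0,0],[0,0,0],1],[[0,0,0],[0,0,0],1]]'>/dev/null; python3 -c "
from h import *
rep()"
```

```text
stand frame TCP mm [-35.    0.  249.8] yaw err deg -0.0 F [ 0.4  0.2 -1.5] w 0.0326 60.655213594436646 44.375 zaxis [-1.e-04  1.e-04 -1.e+00]
stand frame TCP mm [-24.4   0.  250. ] yaw err deg -0.0 F [ 0.1  0.6 -2. ] w 0.0325 60.655893087387085 45.0 zaxis [-2.e-04  1.e-04 -1.e+00]
```

```bash
python3 -m handwheel '[[[-2.4,0,0],[0,0,0],1],[[0,0,0],[0,0,0],1],[[0,0,4],[0,0,0],1],[[0,0,4],[0,0,0],1],[[0,0,2],[0,0,0],1],[[0,0,0],[0,0,0],1],[[0,0,0],[0,0,0],1]]' >/dev/null; python3 -c "
from h import *
rep()"; python3 -m handwheel '[[[0,0,1.5],[0,0,0],1],[[0,0,0],[0,0,0],1],[[0,0,0],[0,0,0],1]]'|grep -E 'pos|con'; python3 -m handwheel '[[[0,0,0.7],[0,0,0],1],[[0,0,0],[0,0,0],1],[[0,0,0],[0,0,0],1]]'|grep -E 'pos|con'
```

```text
stand frame TCP mm [-21.8   0.  240.1] yaw err deg -0.0 F [ 0.2  0.1 -2. ] w 0.0327 60.65556049346924 45.875 zaxis [ 3.e-04  1.e-04 -1.e+00]
position: [0.6243, 0.0384, 0.2385]
contact_force: [0.0, 0.1, -1.4]
position: [0.6243, 0.0383, 0.2378]
contact_force: [-1.0, 0.1, -2.0]
```

```bash
python3 -m handwheel '[[[0,0,0.7],[0,0,0],1],[[0,0,0],[0,0,0],1],[[0,0,0],[0,0,0],1]]'|grep -E 'pos|con'; python3 -m handwheel '[[[-1,0,0.4],[0,0,0],1],[[0,0,0],[0,0,0],1],[[0,0,0],[0,0,0],1]]'|grep -E 'pos|con'
```

```text
position: [0.6244, 0.0384, 0.2373]
contact_force: [-0.5, 0.0, -0.0]
position: [0.625, 0.0384, 0.2372]
contact_force: [-2.0, 0.0, 3.8]
```

```bash
python3 -m handwheel '[[[-0.8,0,-0.3],[0,0,0],1],[[0,0,0],[0,0,0],1],[[0,0,0],[0,0,0],1]]'|grep -E 'pos|con'; python3 -m handwheel '[[[-0.8,0,0],[0,0,0],1],[[0,0,0],[0,0,0],1],[[0,0,0],[0,0,0],1]]'|grep -E 'pos|con'; python3 -m handwheel '[[[-0.6,0,0],[0,0,0],1],[[0,0,0],[0,0,0],1],[[0,0,0],[0,0,0],1]]'|grep -E 'pos|con'
```

```text
position: [0.6259, 0.0384, 0.2371]
contact_force: [-1.8, -0.0, 4.9]
position: [0.6265, 0.0385, 0.2371]
contact_force: [-3.3, -0.3, 4.2]
position: [0.6269, 0.0385, 0.2371]
contact_force: [-4.9, 0.2, 5.6]
```

```bash
python3 -m handwheel '[[[-0.4,0,-0.6],[0,0,0],1],[[0,0,0],[0,0,0],1],[[0,0,0],[0,0,0],1]]'|grep -E 'pos|con'; python3 -m handwheel '[[[-0.4,0,0],[0,0,0],1],[[0,0,0],[0,0,0],1],[[0,0,0],[0,0,0],1]]'|grep -E 'pos|con'
```

```text
position: [0.627, 0.0385, 0.2371]
contact_force: [-4.7, -0.4, 3.0]
position: [0.627, 0.0385, 0.2371]
contact_force: [-6.1, -0.3, 3.7]
```

```bash
python3 -m handwheel '[[[-0.4,0,0],[0,0,0],1],[[0,0,0],[0,0,0],1],[[0,0,0],[0,0,0],1]]'|grep -E 'pos|con'; python3 -m handwheel '[[[2.2,0,-0.4],[0,0,0],1],[[0,0,0],[0,0,0],1],[[0,0,0],[0,0,0],0],[[0,0,0],[0,0,0],-0.4],[[0,0,0],[0,0,0],-0.4],[[0,0,-15],[0,0,0],-0.4],[[0,0,-40],[0,0,0],-1],[[0,0,-50],[0,0,0],-1],[[50,0,0],[0,0,0],-1],[[20,0,0],[0,0,0],-1],[[0,0,0],[0,0,0],-1],[[0,0,0],[0,0,0],-1],[[0,0,0],[0,0,0],-1]]'; python3 - <<'E'
from h import *
im=vision.get_image("wrist"); s=vision.get_image("scene")
A=np.zeros((600,800,3),np.uint8); A[:480,:400]=crop(s,270,150,100,120,4); A[:400,400:]=crop(im,200,190,100*2,200,2)[:400]
cv2.imwrite("pics/f.png",cv2.convertScaleAbs(A,alpha=1.7))
E
```

```text
position: [0.6271, 0.0385, 0.2371]
contact_force: [-6.9, -0.5, 3.5]
clock: 51.25
position: [0.5575, 0.0353, 0.3426]
ee_rot: [-0.0, -0.023, 1.0, 0.0]
contact_force: [-0.6, 0.0, 0.1]
width: 0.0852
gripper_force: 0.0
```

View pics/f.png

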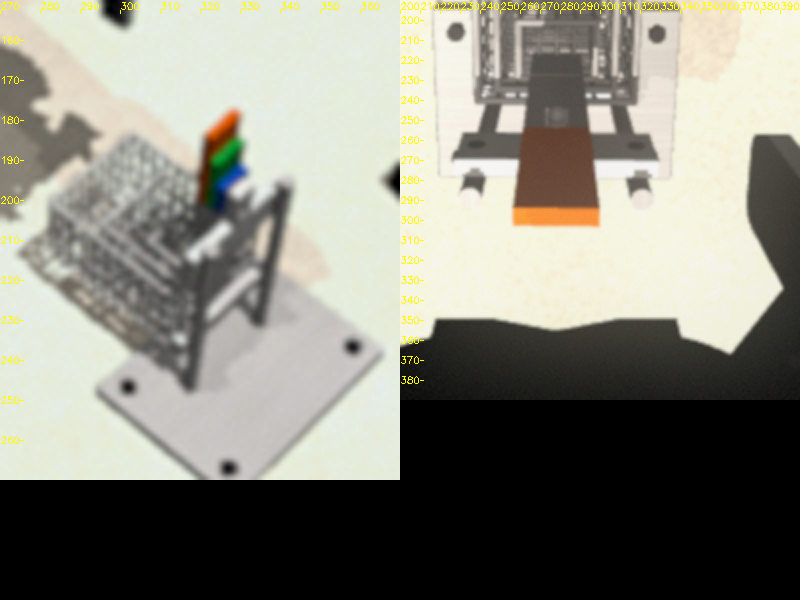

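The scene view (about (318–330, 178–205)) shows the blue, green and orange handles stacked square on the hook. In the wrist view, the orange top near (279, 298) is centred and level.

```bash
python3 -c "
from rig import manip
print(manip.sign_off())"
```

```text
the job is handed in; nothing more can be done
None
```

I hung all three baskets on the hook (large, then medium, then small), pressing each home at about 6–7 N at the wrist. I handed the job in with about 51 s on the clock; the hand-in returned no verdict.

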